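# Wind the clockwork tug

### The job

Two wooden clockwork model boats stand in their cradles on the workshop bench. Wind up the tug, the one with the wheelhouse and funnel, by turning the brass key on its deck clockwise (seen from above), in as many part turns as it takes, until it comes to its stop fully wound, then let go of the key. Do not turn the key of the other boat, the open launch.

Things in the scene. Friction and masses are not known exactly. Their poses are not given: they have to be found in the camera images.
- tug_key (a joint): Winding angle of the tug's key, rad; grows clockwise seen from above. 0 is run down, 3.4 the stop, fully wound (wings along the hull, dark drilled hole towards the bow). Starts at 0 to 0.6, so 160 to 195 degrees remain. A spring pulls it back, but a brake holds it wherever it is let go. Winding takes 0.07 to 0.11 N m; anticlockwise unwinds it.
- tug_key_grip (a point): Middle of the wings of the tug's key, on its upright axis, 107 mm above the bench; pinch here from above, across the thickness. The brass wings are a flat upright plate 50 mm long, 9 mm thick, 25 mm tall, on a 10 mm shaft, their underside 24 mm above the deck. The frame turns with the key: x along the wings to the one with the dark drilled hole, y across the thickness, z up.
- tug: The tug in its cradle, fixed to the bench, left or right of the launch. Origin under the hull's middle at bench level, x to the bow, z up. Wooden hull 300 x 106 mm, deck 70 mm up. Key axis at x = -70 mm; funnel 26 mm wide at x = 34 mm, top 151 mm up; wheelhouse x = 52 to 118 mm, top 124 mm up. Else only the key rises over 85 mm. The bow points away from the robot within 25 degrees.
- launch_key_hole (a point): Drilled hole in one wing of the other boat's key, 14.5 mm from its axis, 107 mm above the bench. That key looks the same and must not be turned. It stands amidships in the launch, an open hull of the tug's size with cross benches, no wheelhouse or funnel, in a like cradle.

How it is judged:
By the outcome, as a careful person would: the job done as asked, in the order asked, and still so for the second after the job is handed in, with the robot touching nothing.
It also fails if it takes over 54 s, if anything falls off the work surface, if the arm or the gripper's body presses on something with over 40 N, if the wrist force passes 120 N, or if a joint passes its speed limit or range.

### The arm

A 6-joint arm with a two-finger parallel gripper is mounted at the origin on the work surface. World frame = base frame: x ahead of the robot, y to its left, z up, the work surface at z = 0. Lengths are in mm, angles in rad, forces in N, time in s.
With the tool pointing down it reaches from about 275 to 1000 mm from the base axis. Payload 8.4 kg.
Tool frame: the origin (TCP) lies at the centre of the arm's flange, where the gripper is bolted on; the fingertips stand 173 mm ahead of it and the grasp point (between the pads) lies 155 mm ahead of it (r.nose_length is the distance from the TCP to the fingertips, in mm); z points along the fingers, y is the direction in which the jaws open and shut (so a half turn about z gives the same grasp; the last joint's range is limited). The gripper opens to 85 mm and grips with 20 to 120 N. Pads are 22 mm wide; open, the fingers measure 114 mm over their backs; the gripper's body (76 mm by 85 mm) begins 54 mm behind the grasp point. The pads swing forward as they close: fully open they stand 13 mm farther back than shut.
Start: joints at [-1.277, 0.353, 1.633, -0, 1.155, -0.002], TCP at [182.19, -597.86, 404.681] pointing down, gripper open.
Joint ranges: [-2.63, 2.63], [-0.92, 2.1], [0.06, 2.66], [-1.3, 4.44], [0, 2.69], [-3.02, 3.02]. Speed limits (rad/s): [2.22, 2.22, 2.79, 3.14, 3.14, 3.14].

### API

Orientations are given as [roll, pitch, yaw] about the fixed x, y, z axes, in that order (R = Rz(yaw) Ry(pitch) Rx(roll)).
In Python, from rig import r, grab_frame, workorder gives the robot as it stands.
- The arm moves only by the tool carry_out, never from a script. Its argument "steps" is a list that holds one entry, the list of rows, each a list of 5 numbers: the opening in per cent of the stroke, from 0 (shut) to 100 (fully open), then the shift along the tool's x, y, z in m, then the turn about the tool's z in degrees. In form: [[[jaw, x, y, z, spin], ...]]. A call has 1 to 8 rows; each row is the pose to reach, as a shift and turn from the pose measured when the call began, along the tool's axes at that moment; what a row does not reach only later rows make up. A row lasts 1/10 s, in which the tool goes at most 50 mm and 8.59 degrees, less where a joint would pass 70% of its speed; a pose out of reach is approached as far as the arm can. A call with a gripper value outside its range is refused whole. The fingers move at their own pace and stop on an object; "squeeze" is the grip in N (left out, the last holds). Time passes only in rows, so rows that repeat a pose let the fingers close. It gives the time, the measured TCP pose, the force and the opening at its end, in the units of the state.
- r.sense(): the state, without advancing time (a new reading comes with each control period).
- grab_frame(name): name is "scene" or "side" or "wrist"; returns a dict with "image" (480x640x3 uint8, red, green, blue), "intrinsics" (3x3 intrinsics, pixels), "D" ([k1, k2, p1, p2, k3] as OpenCV has them; the pictures are not rectified), "eye" and "rotation" of the camera in the world; the wrist camera has in their place "T_tool_cam" (4x4, takes a point from camera to tool coordinates, whose origin is the TCP and whose axes are the flange's). Camera axes: x right, y up, looking along -z (the intrinsics and any distortion apply to the point x, -y, -z); pixel columns grow to the right and rows downward; lengths in mm; the calibration is good to about 2 mm. A picture is of the moment at which its call begins: read the wrist's pose just before it. There is no depth.
- workorder.sign_off(): hands the job in, once; it reports no verdict.
The state is a dict: "clock": time; "qpos": joint angles; "qvel": joint speeds; "joint_efforts": joint torques, N m; "eef_pos": TCP position; "tcp_rot": TCP orientation; "contact_force": force on the tool from outside, world axes, zero at the start; "wrist_torque": the same for the moment, N m; "opening": opening from 0.0 (shut) to 1.0 (fully open).
Only numpy, scipy, OpenCV 4.12 (cv2) and the standard library are available. Lean on these libraries where they do the work, as an engineer would, in place of code of your own. Each camera call takes 0.05 s, during which the arm holds its last target.

## Working session

There is one attempt and no reset: what is moved stays moved. The work goes in short steps, Python scripts to look and compute and a tool call to move; the robot and the scene stay as the last step left them, time stands still between calls to the robot, and variables do not carry over. Pictures are saved under pics/ and viewed, and the job is handed in when it is done.

Besides the shell and the picture viewer there is one more tool, called after "Request:" by a JSON object that holds its "name" and its "arguments", one argument or row to a line. carry_out: Moves the arm, as the interface text tells. Its arguments: {"type":"object","properties":{"steps":{"type":"array","items":{"type":"array","items":{"type":"array","items":{"type":"number"}}}},"squeeze":{"type":"number"}},"required":["steps"]}

```bash
ls; mkdir -p pics
python3 - <<'E'
from rig import r, grab_frame, workorder
import cv2
s=r.sense(); print(s); print(r.nose_length)
for n in ["scene","side","wrist"]:
    f=grab_frame(n); cv2.imwrite(f"pics/{n}0.png",f["image"][:,:,::-1])
    print(n,f["intrinsics"],f["D"],f.get("eye"),f.get("rotation"),f.get("T_tool_cam"))
E
```

```text
pics
{'clock': 0.0, 'qpos': array([-1.27742774e+00,  3.53648417e-01,  1.63415609e+00,  5.94995014e-06,
        1.15521029e+00, -2.41751907e-03]), 'qvel': array([-0.00194847, -0.00047968,  0.00038011, -0.00158911,  0.00145356,
       -0.00108968]), 'joint_efforts': array([-3.53390205e-03, -6.05248618e+01, -3.42066658e+01, -5.39385735e-05,
        9.29678266e-03, -7.84598967e-06]), 'eef_pos': array([ 182.10165064, -597.625523  ,  403.95195004]), 'tcp_rot': array([-3.14017052e+00, -8.87811829e-06,  2.95783698e-01]), 'contact_force': array([-0.23128198,  0.84605841,  0.56581947]), 'wrist_torque': array([ 0.00103477, -0.05568311, -0.01803734]), 'opening': 1.0001433897068772}
173.4
scene [[461.71596729   0.         320.47891444]
 [  0.         461.71596729 243.35777178]
 [  0.           0.           1.        ]] [-0.12216422  0.          0.          0.          0.        ] [1073.78806163 -226.01327112  701.80899385] [ 0.76998671 -0.01625679  1.21981796] None
side [[435.17755299   0.         320.71075231]
 [  0.         435.17755299 238.55596418]
 [  0.           0.           1.        ]] [-0.05256688  0.          0.          0.          0.        ] [331.74210733 403.67562671 555.99380839] [ 0.78799388 -0.01139458 -2.6902291 ] None
wrist [[355.54055138   0.         321.02220374]
 [  0.         355.54055138 234.57040662]
 [  0.           0.           1.        ]] [0.02342024 0.         0.         0.         0.        ] None None [[ 1.01469665e-03  9.47068489e-01  3.21029980e-01  8.22015917e+01]
 [ 9.99999472e-01 -1.01321054e-03 -1.71685962e-04  1.23560519e-01]
 [ 1.62672593e-04  3.21029984e-01 -9.47069017e-01  3.16844411e+01]
 [ 0.00000000e+00  0.00000000e+00  0.00000000e+00  1.00000000e+00]]
```

View pics/scene0.png

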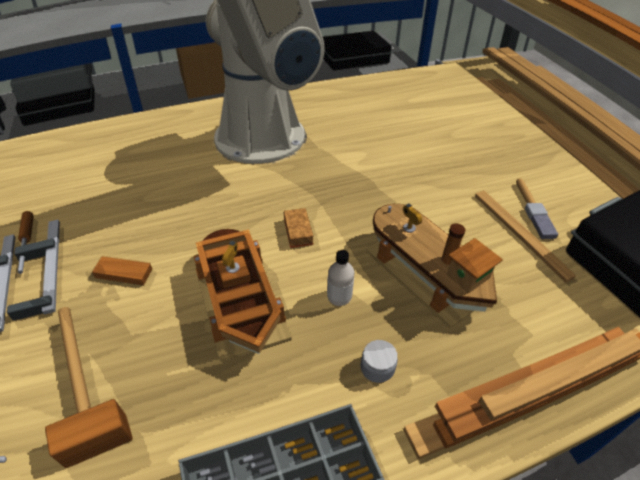

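View pics/side0.png

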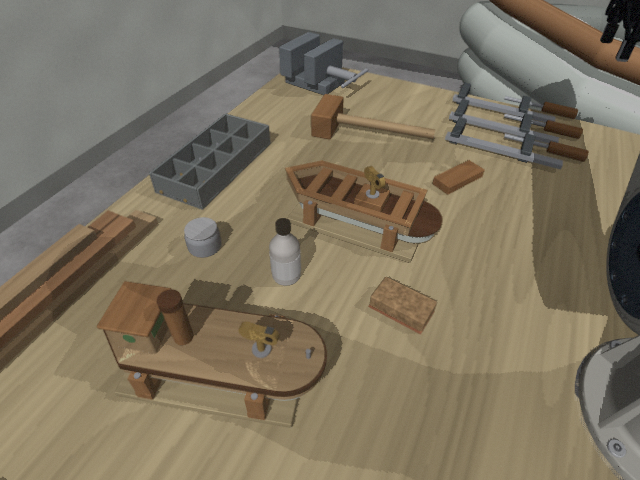

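View pics/wrist0.png

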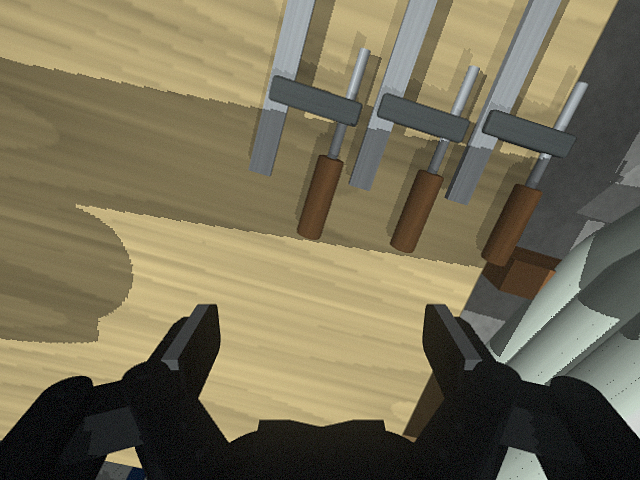

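The scene view shows the tug on the right with its key near (413,216). In the side view the tug is at lower left with its key near (260,338). The launch is the other boat, with its key near (231,258) in the scene view.

```bash
cat > h.py <<'E'
import numpy as np, cv2
from scipy.spatial.transform import Rotation as Ro
from rig import r, grab_frame
F=np.diag([1.,-1,-1])
def campose(f,s=None):
    if f.get("T_tool_cam") is not None:
        T=np.array(f["T_tool_cam"]); Rt=Ro.from_euler('xyz',s["tcp_rot"]).as_matrix()
        return Rt@T[:3,3]+s["eef_pos"], Rt@T[:3,:3]
    return np.array(f["eye"]), Ro.from_euler('xyz',f["rotation"]).as_matrix()
def ray(f,uv,s=None):
    e,R=campose(f,s)
    p=cv2.undistortPoints(np.array(uv,float).reshape(-1,1,2),f["intrinsics"],np.array(f["D"])).reshape(-1,2)
    d=np.c_[p[:,0],-p[:,1],-np.ones(len(p))]@R.T
    return e,d
def onplane(f,uv,z,s=None):
    e,d=ray(f,uv,s); t=(z-e[2])/d[:,2]; return e+t[:,None]*d
def tri(rays):
    A=np.zeros((3,3));b=np.zeros(3)
    for e,d in rays:
        d=d/np.linalg.norm(d);P=np.eye(3)-np.outer(d,d);A+=P;b+=P@e
    x=np.linalg.solve(A,b)
    return x,[np.linalg.norm(np.cross(x-e,d/np.linalg.norm(d))) for e,d in rays]
def project(f,X,s=None):
    e,R=campose(f,s); p=(np.atleast_2d(X)-e)@R; p=p*[1,-1,-1]
    return cv2.projectPoints(p,np.zeros(3),np.zeros(3),f["intrinsics"],np.array(f["D"]))[0].reshape(-1,2)
E
python3 - <<'E'
from h import *
a=grab_frame("scene");b=grab_frame("side")
print(project(a,[0,0,0]))
ra=ray(a,(413,216));rb=ray(b,(260,338))
print(tri([(ra[0],ra[1][0]),(rb[0],rb[1][0])]))
ra=ray(a,(231,258));rb=ray(b,(374,180))
print(tri([(ra[0],ra[1][0]),(rb[0],rb[1][0])]))
c=cv2.resize(a["image"][190:320,350:510],None,fx=5,fy=5)[:600,:800,::-1];cv2.imwrite("pics/a1.png",c)
c=cv2.resize(b["image"][280:430,90:340],None,fx=3.2,fy=3.2)[:600,:800,::-1];cv2.imwrite("pics/b1.png",c)
E
```

```text
[[259.23698487 136.77208209]]
(array([518.79000179, 177.33214181, 101.48411197]), [np.float64(1.7213757368581322), np.float64(1.7213757368581695)])
(array([ 508.24441573, -178.66500258,   99.68897999]), [np.float64(2.2164149101666784), np.float64(2.216414910166537)])
```

View pics/a1.png

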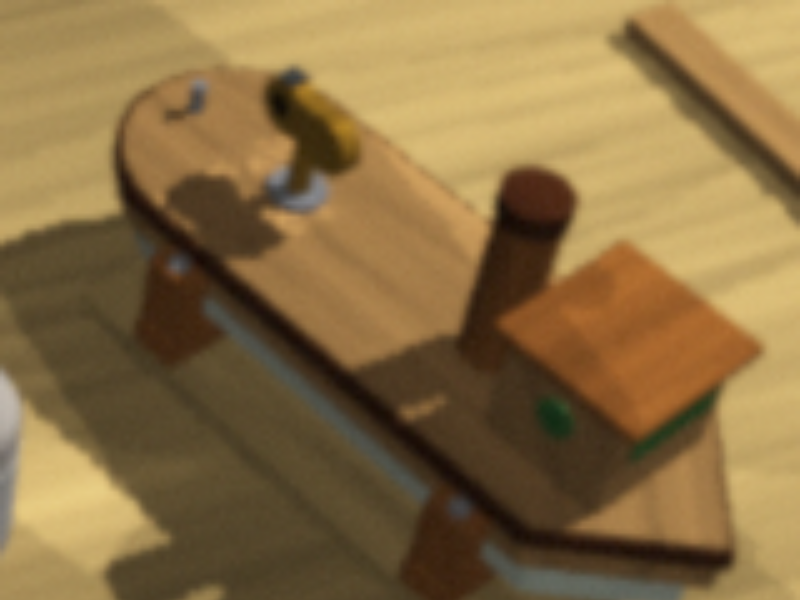

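View pics/b1.png

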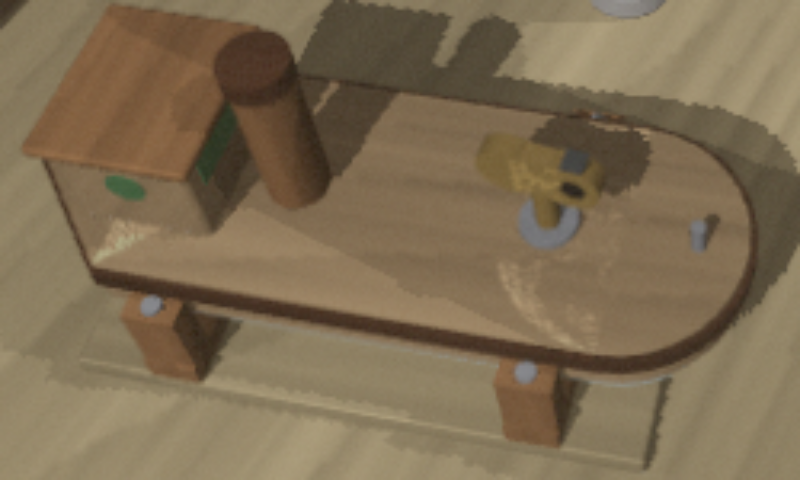

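The tug key's hole wing points roughly to the stern, and the key sits near (519,177). I'll move the wrist above it, turning the joint back to leave room for a long clockwise sweep.

Request:
{"name": "carry_out", "arguments": {
  "steps": [
    [[100, 0.548, -0.643, 0, -65], [100, 0.548, -0.643, 0, -65], [100, 0.548, -0.643, 0, -65], [100, 0.548, -0.643, 0, -65], [100, 0.548, -0.643, 0, -65], [100, 0.548, -0.643, 0, -65], [100, 0.548, -0.643, 0, -65], [100, 0.548, -0.643, 0, -65]]
  ],
  "squeeze": 60
}}

```text
clock: 1.05
eef_pos: [341.8, -229.2, 404.9]
tcp_rot: [3.141, -0.0, 1.435]
contact_force: [1.6, -1.1, -0.2]
opening: 1.003
```

Request:
{"name": "carry_out", "arguments": {
  "steps": [
    [[100, 0.426, 0.12, 0, -65], [100, 0.426, 0.12, 0, -65], [100, 0.426, 0.12, 0, -65], [100, 0.426, 0.12, 0, -65], [100, 0.426, 0.12, 0, -65], [100, 0.426, 0.12, 0, -65], [100, 0.426, 0.12, 0, -65], [100, 0.426, 0.12, 0, -65]]
  ]
}}

```text
clock: 1.85
eef_pos: [500.9, 138.3, 405.2]
tcp_rot: [3.141, 0.001, 2.576]
contact_force: [0.6, -0.6, -0.5]
opening: 0.997
```

Request:
{"name": "carry_out", "arguments": {
  "steps": [
    [[100, 0.006, 0.042, 0, -32], [100, 0.006, 0.042, 0, -32], [100, 0.006, 0.042, 0, -32], [100, 0.006, 0.042, 0, -32], [100, 0.006, 0.042, 0, -32]]
  ]
}}

```text
clock: 2.35
eef_pos: [518.3, 177.2, 405.1]
tcp_rot: [3.141, 0.001, 3.137]
contact_force: [-0.4, 0.2, 0.1]
opening: 1.001
```

Run:
```python
from h import *
s=r.sense();f=grab_frame("wrist");cv2.imwrite("pics/w1.png",f["image"][:,:,::-1])
print(s["qpos"],s["eef_pos"],s["tcp_rot"])
```

```text
[ 3.26624390e-01  2.32760833e-01  1.79932934e+00 -9.36825356e-05
  1.10883084e+00 -1.23915579e+00] [518.31423334 177.15160609 405.07838525] [3.14145329e+00 6.62357848e-04 3.13661819e+00]
```

View pics/w1.png

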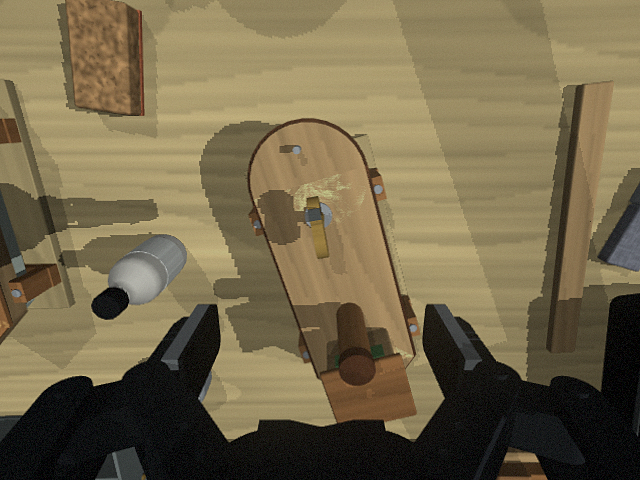

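The key spans about (312,197) to (322,257) in this view, with the bow down at about (375,410). Next I'll zoom in and extract the brass mask.

Run:
```python
from h import *
s=r.sense();f=grab_frame("wrist");im=f["image"]
c=im[170:290,250:410];cv2.imwrite("pics/w1z.png",cv2.resize(c[:,:,::-1],None,fx=5,fy=5,interpolation=cv2.INTER_CUBIC))
hsv=cv2.cvtColor(im,cv2.COLOR_RGB2HSV)
for p in [(317,240),(322,250),(313,202),(340,240),(314,213)]: print(p,hsv[p[1],p[0]],im[p[1],p[0]])
```

```text
(317, 240) [ 21 146 148] [148 122  63]
(322, 250) [ 21 146 141] [141 118  60]
(313, 202) [ 21 144 117] [117  97  51]
(340, 240) [ 19 100 135] [135 115  82]
(314, 213) [64 22 82] [75 82 76]
```

View pics/w1z.png

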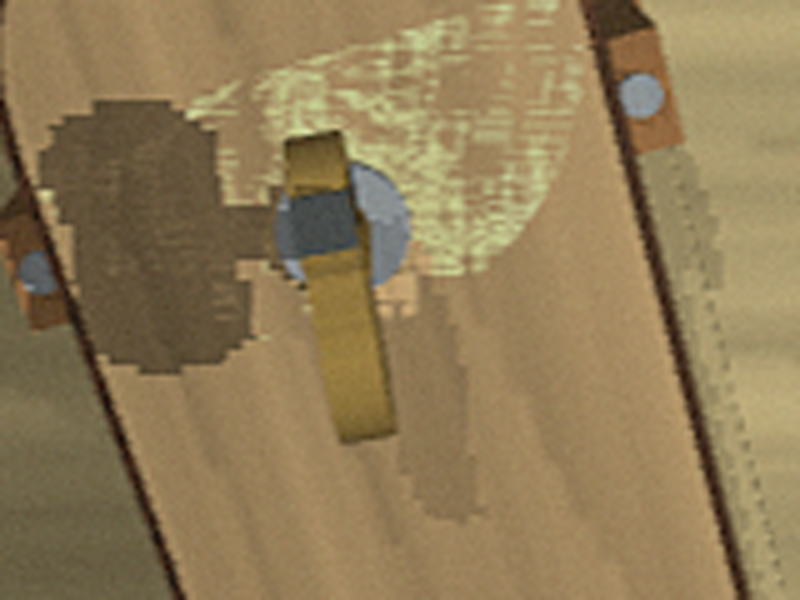

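```bash
cat >> h.py <<'E'
def keymask(im,roi):
    x0,y0,x1,y1=roi
    hsv=cv2.cvtColor(im,cv2.COLOR_RGB2HSV)
    m=cv2.inRange(hsv,(17,125,70),(26,255,255))
    g=cv2.inRange(hsv,(35,0,50),(130,90,110))
    M=np.zeros_like(m);M[y0:y1,x0:x1]=(m)[y0:y1,x0:x1]
    G=np.zeros_like(m);G[y0:y1,x0:x1]=(g)[y0:y1,x0:x1]
    return M,G
def big(M):
    cs=cv2.findContours(M,cv2.RETR_EXTERNAL,cv2.CHAIN_APPROX_NONE)[0]
    return max(cs,key=cv2.contourArea)
E
python3 - <<'E'
from h import *
s=r.sense();f=grab_frame("wrist");im=f["image"]
M,G=keymask(im,(295,190,340,265))
M=cv2.morphologyEx(M|G,cv2.MORPH_OPEN,np.ones((3,3)))
v=im.copy();v[M>0]=[255,0,0]
cv2.imwrite("pics/w1m.png",cv2.resize(v[170:290,250:410,::-1],None,fx=5,fy=5,interpolation=cv2.INTER_NEAREST))
c=big(M);rc=cv2.minAreaRect(c);print(rc);b=cv2.boxPoints(rc);print(b)
# end midpoints by zoom
e=np.array([[250+318/5,170+138/5],[250+368/5,170+437/5]])
for z in (107,115,119):
    P=onplane(f,e,z,s);d=P[0]-P[1];print(z,P,P.mean(0),np.linalg.norm(d),np.degrees(np.arctan2(d[1],d[0])))
# hull edges, parallel region right edge / left edge, at z=70
L=np.array([[250+100/5,170+385/5],[250+180/5,170+595/5]]);R=np.array([[250+640/5,170+190/5],[250+745/5,170+595/5]])
for E in (L,R):
    P=onplane(f,E,72,s);d=P[1]-P[0];print(P,np.degrees(np.arctan2(d[1],d[0])))
E
```

```text
((316.1922607421875, 227.78431701660156), (61.26470947265625, 16.611997604370117), 77.73522186279297)
[[301.5686  199.61554]
 [317.80145 196.08667]
 [330.81592 255.9531 ]
 [314.58307 259.48196]]
107 [[495.90630435 171.40857537 107.        ]
 [545.27357401 178.70181849 107.        ]] [520.58993918 175.05519693 107.        ] 49.90309318043967 -171.59623022495114
115 [[494.09990802 171.59528739 115.        ]
 [541.984924   178.66955068 115.        ]] [518.04241601 175.13241903 115.        ] 48.40475138020106 -171.5962302249511
119 [[493.19670986 171.6886434  119.        ]
 [540.340599   178.65341677 119.        ]] [516.76865443 175.17103008 119.        ] 47.655580480081845 -171.5962302249511
[[549.04059996 130.3987067   72.        ]
 [591.46368523 143.16060626  72.        ]] 16.742569399558082
[[513.60051061 226.61888746  72.        ]
 [592.41161955 249.64613723  72.        ]] 16.287454246973
```

View pics/w1m.png

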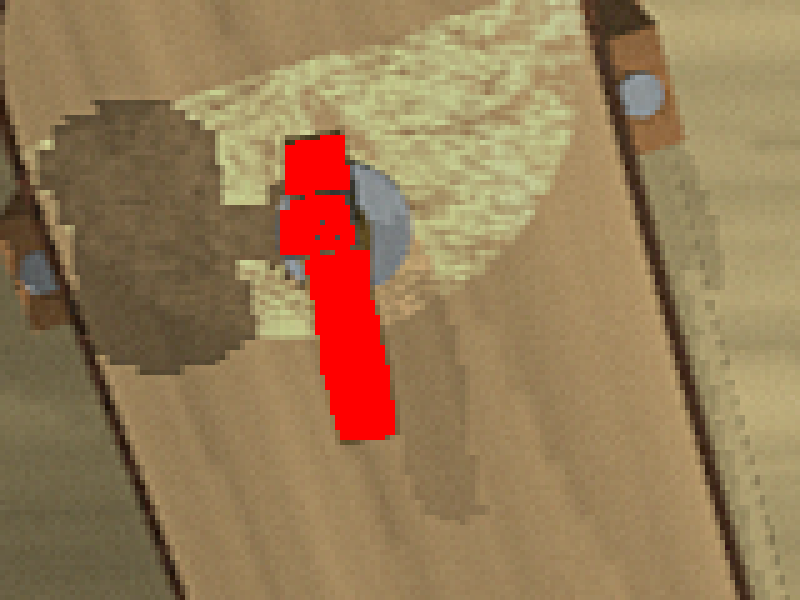

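The masked key gives a hole direction of -171.6°. The hull edges give a bow heading of about 16.5°, so roughly 172° remain. I'll line up, go down 80 mm and take a second view.

Request:
{"name": "carry_out", "arguments": {
  "steps": [
    [[100, 0.0, -0.002, 0.08, -8.7], [100, 0.0, -0.002, 0.08, -8.7], [100, 0.0, -0.002, 0.08, -8.7], [100, 0.0, -0.002, 0.08, -8.7]]
  ]
}}

```text
clock: 2.9
eef_pos: [518.6, 174.9, 325.7]
tcp_rot: [-3.142, 0.0, -3.002]
contact_force: [-0.1, 0.2, 0.7]
opening: 1.002
```

Run:
```python
from h import *
s=r.sense();f=grab_frame("wrist");cv2.imwrite("pics/w2.png",f["image"][:,:,::-1])
print(s["qpos"],s["eef_pos"],s["tcp_rot"])
p=project(f,[[518,175,115]],s)[0].astype(int);print(p)
x,y=p;c=f["image"][y-75:y+75,x-100:x+100]
cv2.imwrite("pics/w2z.png",cv2.resize(c[:,:,::-1],None,fx=4,fy=4,interpolation=cv2.INTER_CUBIC));print(x-100,y-75)
```

```text
[ 3.22512531e-01  3.24862973e-01  1.87300075e+00 -8.75967484e-05
  9.43378448e-01 -1.38769966e+00] [518.62872675 174.88432878 325.6730643 ] [-3.14158672e+00  3.57537262e-04 -3.00212538e+00]
[321 271]
221 196
```

View pics/w2z.png

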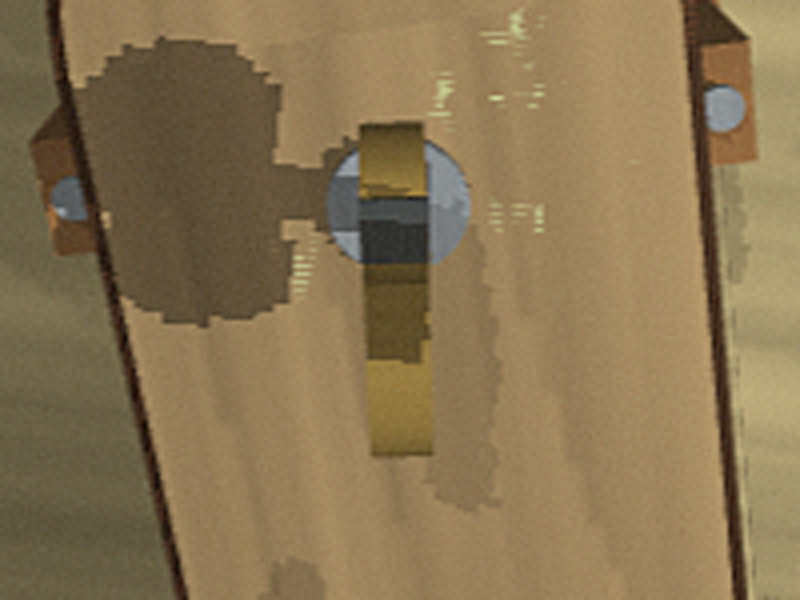

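Run:
```python
from h import *
f=grab_frame("wrist");s2=r.sense()
# first view's pose
s1=dict(eef_pos=np.array([518.314,177.152,405.078]),tcp_rot=np.array([3.141453,6.6e-4,3.136618]))
A=np.array([[318,138],[368,437],[322,193],[330,252]])/5+[250,170]
B=np.array([[392,124],[402,455],[393,197],[394,264]])/4+[221,196]
for a,b in zip(A,B):
    e1,d1=ray(f,a,s1);e2,d2=ray(f,b,s2);print(tri([(e1,d1[0]),(e2,d2[0])]))
for z in (107,115,119):
    P=onplane(f,B[:2],z,s2);d=P[0]-P[1];print(z,P.mean(0),np.linalg.norm(d),np.degrees(np.arctan2(d[1],d[0])))
L=np.array([[120,315],[180,595]])/4+[221,196];R=np.array([[695,90],[738,595]])/4+[221,196]
for E in (L,R):
    P=onplane(f,E,72,s2);d=P[1]-P[0];print(P,np.degrees(np.arctan2(d[1],d[0])))
# disc at key foot (z~72)
P=onplane(f,[[221+399/4,196+203/4]],73,s2);print("disc",P)
P=onplane(f,[[250+345/5,170+226/5]],73,s1);print("disc1",P)
```

```text
(array([495.31457035, 171.17050856, 110.67762414]), [np.float64(0.5599219870078457), np.float64(0.5599219870078483)])
(array([538.82792221, 178.62925235, 122.77570944]), [np.float64(0.41579840056951295), np.float64(0.4157984005695326)])
(array([499.37932487, 171.99166052, 127.9420836 ]), [np.float64(0.5880625670676761), np.float64(0.5880625670677074)])
(array([507.19133447, 173.1613218 , 130.89855701]), [np.float64(0.5063984135930255), np.float64(0.506398413593116)])
107 [522.56856849 175.23896358 107.        ] 52.250705564749346 -170.35541197551416
115 [518.95293985 174.73765024 115.        ] 50.02830278873477 -170.3554119755142
119 [517.14512553 174.48699358 119.        ] 48.917101400727596 -170.3554119755142
[[548.58469561 130.68274148  72.        ]
 [603.73883271 146.16652338  72.        ]] 15.681371877348003
[[495.13222148 220.35309013  72.        ]
 [589.1948711  248.17518209  72.        ]] 16.47729862321768
disc [[521.05776384 175.2820694   73.        ]]
disc1 [[519.20934077 175.35844375  73.        ]]
```

Both views agree on a key axis near (519.3, 175.2), with wing points measuring 111–123 mm high. That fits the text. Next I'll descend to grasp height and close.

Request:
{"name": "carry_out", "arguments": {
  "steps": [
    [[50, -0.001, 0, 0.03, 0], [50, -0.001, 0, 0.063, 0], [50, -0.001, 0, 0.063, 0], [50, -0.001, 0, 0.063, 0], [0, -0.001, 0, 0.063, 0], [0, -0.001, 0, 0.063, 0], [0, -0.001, 0, 0.063, 0], [0, -0.001, 0, 0.063, 0]]
  ],
  "squeeze": 60
}}

```text
clock: 3.8
eef_pos: [521.2, 174.9, 266.0]
tcp_rot: [-3.141, 0.006, -3.001]
contact_force: [0.8, -6.4, 8.9]
opening: 0.091
```

Run:
```python
from h import *
s=r.sense();f=grab_frame("wrist");cv2.imwrite("pics/w3.png",f["image"][:,:,::-1])
f=grab_frame("side");c=f["image"][200:440,90:410];cv2.imwrite("pics/s3.png",cv2.resize(c[:,:,::-1],None,fx=2,fy=2))
for k in("opening","contact_force","wrist_torque","eef_pos","tcp_rot","qpos"):print(k,s[k])
```

```text
opening 0.09090284174073766
contact_force [ 0.80611978 -6.44845766  8.92325975]
wrist_torque [-1.02168697  0.01165041  0.05311979]
eef_pos [521.21593996 174.87277969 265.95442795]
tcp_rot [-3.14115853  0.00622887 -3.00078929]
qpos [ 0.32145535  0.41067028  1.90973915 -0.00212444  0.81513483 -1.38869079]
```

View pics/w3.png

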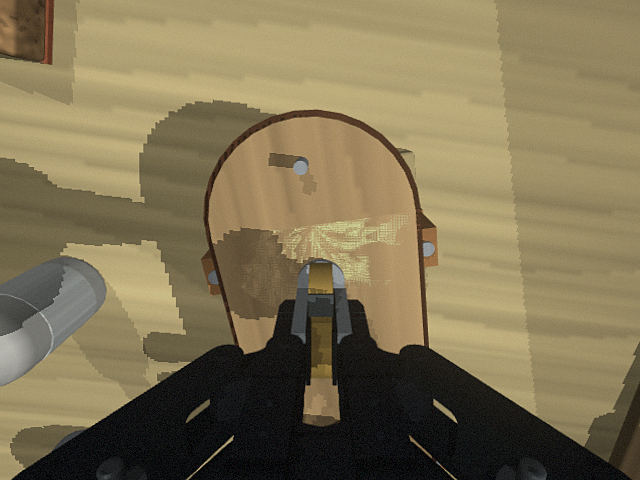

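View pics/s3.png

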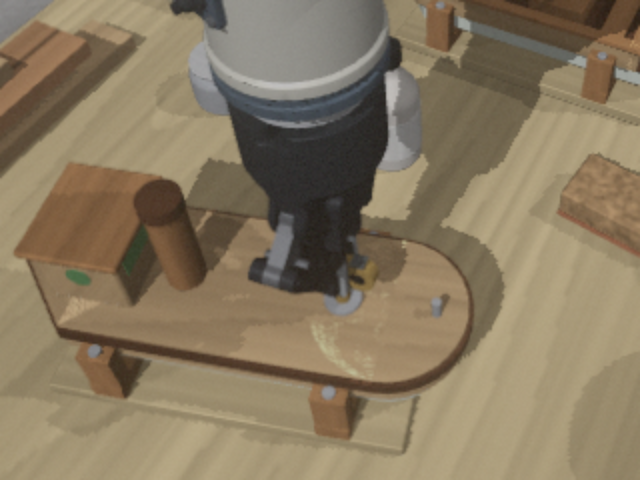

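The pads hold the key on its flat faces (opening 0.09, about 8 mm), and the forces are small. I'll start winding with a modest part turn and watch the forces.

Request:
{"name": "carry_out", "arguments": {
  "steps": [
    [[0, 0, 0, 0, 6], [0, 0, 0, 0, 12], [0, 0, 0, 0, 18], [0, 0, 0, 0, 24], [0, 0, 0, 0, 30], [0, 0, 0, 0, 30]]
  ]
}}

```text
clock: 4.5
eef_pos: [521.1, 174.2, 266.1]
tcp_rot: [3.14, 0.006, 2.755]
contact_force: [1.6, -5.6, -6.9]
opening: 0.095
```

```bash
cat > st.py <<'E'
from h import *
s=r.sense()
for k in("clock","opening","contact_force","wrist_torque","eef_pos","tcp_rot","qpos"):print(k,np.round(s[k],3))
print("yaw deg",np.degrees(s["tcp_rot"][2]))
E
python3 st.py
```

```text
clock 4.5
opening 0.095
contact_force [ 1.629 -5.614 -6.902]
wrist_torque [-0.839 -0.322  0.015]
eef_pos [521.113 174.182 266.076]
tcp_rot [3.14  0.006 2.755]
qpos [ 0.321  0.41   1.91  -0.004  0.816 -0.861]
yaw deg 157.8751850041023
```

Request:
{"name": "carry_out", "arguments": {
  "steps": [
    [[0, 0, 0, 0, 8], [0, 0, 0, 0, 16], [0, 0, 0, 0, 24], [0, 0, 0, 0, 32], [0, 0, 0, 0, 40], [0, 0, 0, 0, 40]]
  ]
}}

```text
clock: 5.1
eef_pos: [520.6, 173.5, 266.1]
tcp_rot: [3.139, 0.004, 2.055]
contact_force: [-0.6, -6.2, -3.7]
opening: 0.093
```

```bash
python3 st.py
python3 - <<'E'
from h import *
f=grab_frame("wrist");cv2.imwrite("pics/w4.png",f["image"][:,:,::-1])
E
```

```text
clock 5.1
opening 0.093
contact_force [-0.61  -6.178 -3.684]
wrist_torque [-1.076  0.153 -0.079]
eef_pos [520.607 173.506 266.053]
tcp_rot [3.139 0.004 2.055]
qpos [ 0.32   0.41   1.911 -0.005  0.817 -0.161]
yaw deg 117.76643350640437
```

View pics/w4.png

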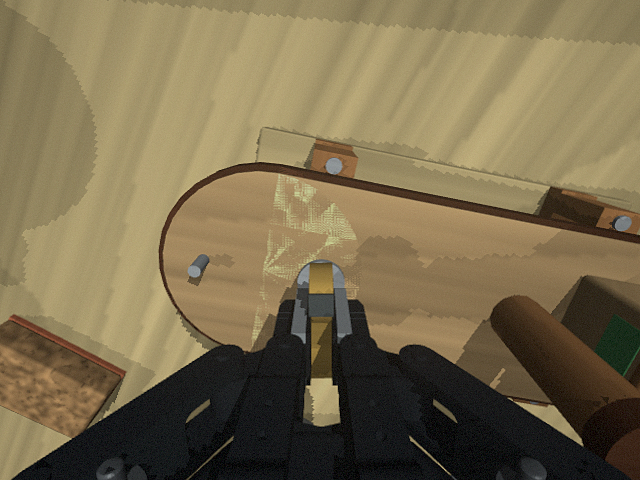

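The key follows the pads: its hole wing stays along tool x in the picture. The target yaw is about 16°.

Request:
{"name": "carry_out", "arguments": {
  "steps": [
    [[0, 0, 0, 0, 8], [0, 0, 0, 0, 16], [0, 0, 0, 0, 24], [0, 0, 0, 0, 32], [0, 0, 0, 0, 40], [0, 0, 0, 0, 48], [0, 0, 0, 0, 56], [0, 0, 0, 0, 56]]
  ]
}}

```text
clock: 5.95
eef_pos: [519.6, 173.4, 266.0]
tcp_rot: [3.139, 0.002, 1.083]
contact_force: [-5.7, -0.7, -1.5]
opening: 0.09
```

```bash
python3 st.py
```

```text
clock 5.95
opening 0.09
contact_force [-5.735 -0.651 -1.54 ]
wrist_torque [-0.202  1.049 -0.03 ]
eef_pos [519.582 173.434 266.038]
tcp_rot [3.139e+00 2.000e-03 1.083e+00]
qpos [ 0.32   0.409  1.912 -0.004  0.82   0.811]
yaw deg 62.06380702600644
```

46° remain by estimate. I'll turn 36° next, then approach the stop in small steps.

Request:
{"name": "carry_out", "arguments": {
  "steps": [
    [[0, 0, 0, 0, 8], [0, 0, 0, 0, 16], [0, 0, 0, 0, 24], [0, 0, 0, 0, 32], [0, 0, 0, 0, 36], [0, 0, 0, 0, 36]]
  ]
}}

```text
clock: 6.55
eef_pos: [519.0, 173.9, 266.1]
tcp_rot: [3.14, 0.0, 0.458]
contact_force: [-2.8, 3.9, -5.6]
opening: 0.09
```

```bash
python3 st.py
```

```text
clock 6.55
opening 0.09
contact_force [-2.759  3.89  -5.576]
wrist_torque [0.561 0.749 0.008]
eef_pos [519.002 173.913 266.067]
tcp_rot [3.14  0.    0.458]
qpos [ 0.321  0.409  1.913 -0.003  0.82   1.436]
yaw deg 26.229804236365922
```

Request:
{"name": "carry_out", "arguments": {
  "steps": [
    [[0, 0, 0, 0, 3], [0, 0, 0, 0, 6], [0, 0, 0, 0, 9], [0, 0, 0, 0, 12], [0, 0, 0, 0, 12]]
  ]
}}

```text
clock: 7.05
eef_pos: [518.8, 174.2, 266.1]
tcp_rot: [3.14, 0.0, 0.254]
contact_force: [-0.7, 2.1, -5.6]
opening: 0.09
```

```bash
python3 st.py
```

```text
clock 7.05
opening 0.09
contact_force [-0.7    2.141 -5.619]
wrist_torque [0.411 0.397 0.811]
eef_pos [518.82  174.19  266.088]
tcp_rot [3.14  0.    0.254]
qpos [ 0.322  0.409  1.913 -0.002  0.82   1.641]
yaw deg 14.529697145770252
```

The z moment jumped from about 0 to 0.81 N m at yaw 14.5°, so this looks like the stop. A small extra turn should confirm it.

Request:
{"name": "carry_out", "arguments": {
  "steps": [
    [[0, 0, 0, 0, 1.5], [0, 0, 0, 0, 3], [0, 0, 0, 0, 3]]
  ]
}}

```text
clock: 7.35
eef_pos: [518.8, 174.3, 266.2]
tcp_rot: [3.139, -0.0, 0.203]
contact_force: [-0.7, 1.0, -5.2]
opening: 0.094
```

```bash
python3 st.py
python3 - <<'E'
from h import *
f=grab_frame("wrist");cv2.imwrite("pics/w5.png",f["image"][:,:,::-1])
E
```

```text
clock 7.35
opening 0.094
contact_force [-0.675  0.964 -5.203]
wrist_torque [0.196 0.351 1.692]
eef_pos [518.819 174.288 266.165]
tcp_rot [ 3.139 -0.     0.203]
qpos [ 0.322  0.409  1.913 -0.003  0.821  1.692]
yaw deg 11.62745283443533
```

View pics/w5.png

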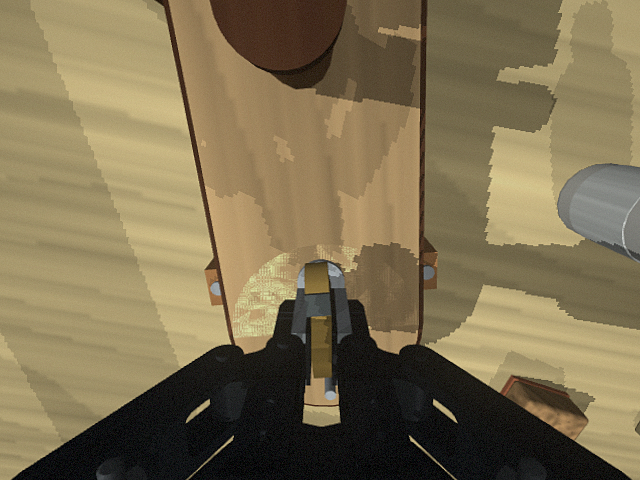

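The stop is confirmed: the moment rose to 1.7 N m and the pads began to twist on the key, which no longer followed. Now I'll let go without turning back, then lift.

Request:
{"name": "carry_out", "arguments": {
  "steps": [
    [[60, 0, 0, 0, 0], [60, 0, 0, 0, 0], [60, 0, 0, 0, 0], [60, 0, 0, 0, 0], [60, 0, 0, -0.03, 0], [60, 0, 0, -0.07, 0], [60, 0, 0, -0.1, 0], [60, 0, 0, -0.1, 0]]
  ]
}}

```text
clock: 8.2
eef_pos: [520.2, 174.9, 370.7]
tcp_rot: [3.141, -0.008, 0.203]
contact_force: [0.2, -0.3, -0.2]
opening: 0.603
```

Request:
{"name": "carry_out", "arguments": {
  "steps": [
    [[100, 0, 0, -0.05, 0], [100, 0, 0, -0.05, 0], [100, 0, 0, -0.05, 0], [100, 0, 0, -0.05, 0]]
  ]
}}

```text
clock: 8.6
eef_pos: [519.4, 174.7, 419.4]
tcp_rot: [3.14, -0.006, 0.203]
contact_force: [-0.3, -0.3, -0.1]
opening: 0.999
```

```bash
python3 st.py
python3 - <<'E'
from h import *
s=r.sense();f=grab_frame("wrist");cv2.imwrite("pics/w6.png",f["image"][:,:,::-1])
p=project(f,[[519.3,175,115]],s)[0].astype(int)
x,y=p;c=f["image"][y-60:y+60,x-80:x+80]
cv2.imwrite("pics/w6z.png",cv2.resize(c[:,:,::-1],None,fx=5,fy=5,interpolation=cv2.INTER_CUBIC));print(x-80,y-60)
f=grab_frame("scene");cv2.imwrite("pics/a6.png",f["image"][:,:,::-1])
E
```

```text
clock 8.6
opening 0.999
contact_force [-0.326 -0.272 -0.147]
wrist_torque [ 0.057 -0.009  0.004]
eef_pos [519.401 174.667 419.407]
tcp_rot [ 3.14  -0.006  0.203]
qpos [ 0.322  0.217  1.785 -0.002  1.133  1.691]
yaw deg 11.611629082025901
239 164
```

View pics/w6z.png

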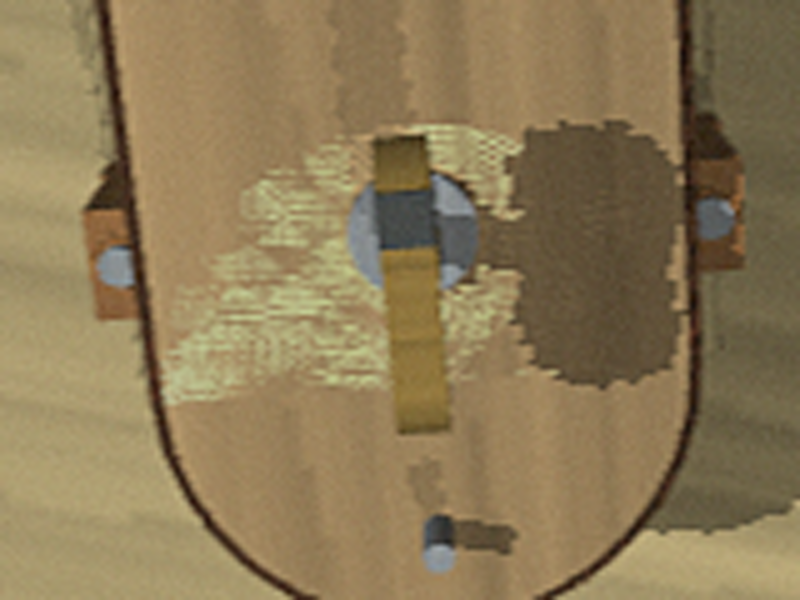

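View pics/a6.png

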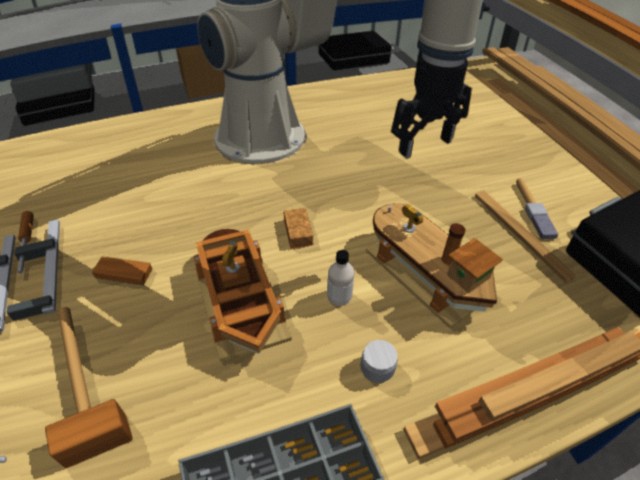

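Run:
```python
from h import *
s=r.sense();f=grab_frame("wrist");o=np.array([239,164])
E=np.array([[400,138],[425,432]])/5+o
for z in (107,115):
    P=onplane(f,E,z,s);d=P[0]-P[1];print(P.mean(0),np.linalg.norm(d),np.degrees(np.arctan2(d[1],d[0])))
for L in ([[145,300],[105,10]],[[692,300],[684,10]]):
    P=onplane(f,np.array(L)/5+o,72,s);d=P[1]-P[0];print("edge",np.degrees(np.arctan2(d[1],d[0])))
a=grab_frame("scene");b=grab_frame("side")
c=np.hstack([cv2.resize(a["image"][190:250,370:450],(400,300),interpolation=cv2.INTER_CUBIC),cv2.resize(b["image"][305:365,220:300],(400,300),interpolation=cv2.INTER_CUBIC)])
cv2.imwrite("pics/c6.png",c[:,:,::-1]);cv2.imwrite("pics/b6.png",b["image"][:,:,::-1])
cv2.imwrite("pics/w6.png",f["image"][:,:,::-1])
```

```text
[519.41121411 173.60925837 107.        ] 50.49540615169622 16.372770506226313
[521.70996974 174.10756521 115.        ] 49.05640446297915 16.372770506226274
edge 16.486142060772792
edge 16.099752942506804
```

View pics/c6.png

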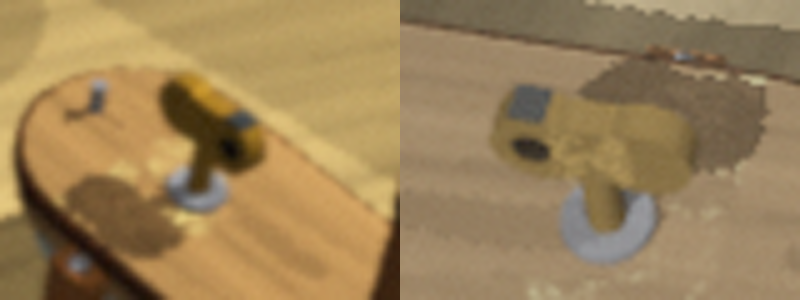

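View pics/w6.png

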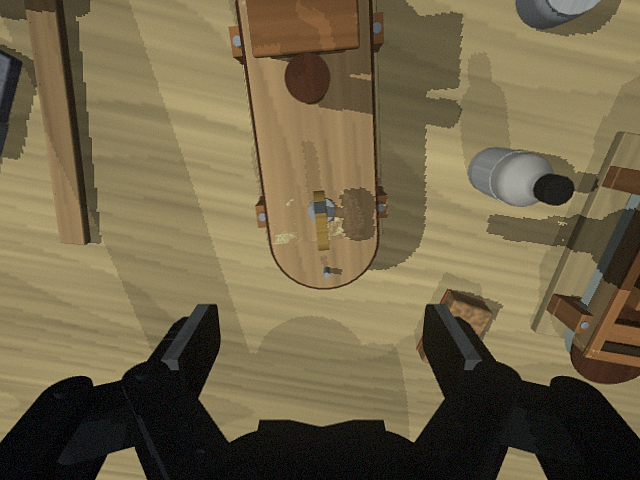

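The wings now lie at 16.4°, against 16.1–16.5° for the hull edges. The dark hole shows in the bow wing in both fixed views, near the funnel side. The gripper is open and well clear, and the launch is untouched. Handing in.

```bash
python3 -c "
from rig import workorder
print(workorder.sign_off())"
```

```text
the job is handed in; nothing more can be done
None
```

The tug is fully wound, and I handed the job in at about 9 s on the robot clock.

**What I did:** I found the key from the fixed cameras and two wrist views, pinched its wings from above and turned it about 172° clockwise in one hold. I turned until the z moment rose to 0.8 and then 1.7 N m against a hard stop, then opened the jaws without turning back and lifted clear.

**Last checks:**
- **Key position:** the wings lie at 16.4°, and the hull edges measure 16.1–16.5°. The dark hole is towards the bow in the scene and side views.
- **Forces:** no force reading between moves passed 10 N, and the readings were near zero after release.
- **Launch:** the arm never worked near it. In the last scene picture its key looks as it did at the start, though I did not measure its angle.

**Small disagreements:**
- The grasp sat about 3 mm higher than I aimed.
- The tool ended at 11.6°, about 5° past the key, because the pads twisted slightly on the key at the stop.
- Single-point height estimates from the two close wrist views scattered between 111 and 131 mm. I therefore used the text's 107 mm for the grip height, which the crude scene/side estimate of about 101 mm supports only roughly.

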